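# Close the bench caliper on a cast resin cylinder

## Task

Stand the orange resin cylinder upright on the bed of the bench caliper, midway across it, between the brass anvil pad and the open steel jaw, and let go of it. Then slide the jaw shut by its blue post until the cylinder is lightly squeezed against the spring-backed anvil pad (about 5 N on the cylinder, never as much as 15 N), and leave it clamped there with the robot clear. Do not disturb the other cylinders, the flask or the jar.

Things in the scene. Friction and masses are not known exactly. Their poses are not given: they have to be found in the camera images.
- orange_core: loose orange cast resin cylinder, 50 mm diameter, 90 mm tall, about 0.2 kg, standing on the bench; origin at the centre of its underside, z up along its axis
- white_core: white cylinder of the same size and origin; bystander, leave alone
- green_core: green cylinder of the same size and origin; bystander, leave alone
- flask: conical glass flask, 76 mm across, 120 mm tall; origin at the centre of its underside; bystander
- jar: white jar with red lid, 60 mm diameter, 90 mm tall; origin at the centre of its underside; bystander
- caliper: bench caliper fixed to the bench: aluminium bed 370 mm long (its x from -155 to +215), 64 mm wide (y), top 20 mm above the bench; origin on the underside, centred across the width. Its x axis is the jaw's travel: a grey anvil head with a dial (top 84 mm above the bench) at x -155 to -105, carrying a brass pad that faces +x; the moving jaw is on the +x side and closes towards -x
- bed (a point): point on the top surface of the caliper bed (20 mm above the bench) in the gap between anvil and jaw, centred across the width, at caliper x = -30 mm; axes as the caliper's
- anvil_back (a point): farthest-back position of the anvil pad's front face (caliper x = -85 mm, 45 mm above the bench). The anvil is screwed forward (+x) from here by an unknown 0 to 18 mm, different every time. The pad (36 x 36 mm) is spring-backed: it yields 8 mm at most at 2.5 N per mm
- jaw: moving steel jaw on its carriage; slides only along the caliper's x, axes as the caliper's, with about 6 N of drag, and stays where it is left. Origin at the foot of its clamping face, on the bed's surface, centred across the width; the carriage extends 102 mm from it in +x, 50 mm wide and up to 44 mm above the bench. It can close to caliper x = -55 mm
- jaw_face (a point): centre of the jaw's flat clamping face (46 mm wide, its top edge 75 mm above the bench), which faces -x of the caliper; 45 mm above the bench
- jaw_grip (a point): centre of the top of the blue post on the jaw's carriage, 60 mm behind the face (+x of the caliper), 108 mm above the bench. Post: 20 mm along the travel, 24 mm across, standing on the bare carriage, from 44 to 108 mm above the bench
Mind the look-alikes: they are no part of the job. Several things look just like the orange_core: the one meant starts farthest to the robot's right.

How it is judged:
By the outcome, as a careful person would: the job done as asked, in the order asked, and still so for the second after the job is handed in, with the robot touching nothing.
It also fails if it takes over 64 s, if anything falls off the work surface, if the arm or the gripper's body presses on something with over 40 N, if the wrist force passes 120 N, or if a joint passes its speed limit or range.

## Robot

A 6-joint arm with a two-finger parallel gripper is mounted at the origin on the work surface. World frame = base frame: x ahead of the robot, y to its left, z up, the work surface at z = 0. Lengths are in m, angles in degrees, forces in N, time in s.
With the tool pointing down it reaches from about 0.25 to 0.725 m from the base axis. Payload 9.7 kg.
Tool frame: the origin (TCP) lies midway between the tips of the shut fingers; the grasp point (between the pads) lies 19 mm behind it; z points along the fingers, y is the line along which they close (so a half turn about z gives the same grasp; the last joint's range is limited). The gripper opens to 85 mm and grips with 20 to 120 N. Pads are 22 mm wide; open, the fingers measure 114 mm over their backs; the gripper's body (76 mm by 85 mm) begins 54 mm behind the grasp point. The pads swing forward as they close: fully open they stand 13 mm farther back than shut.
Start: joints at [66.406, 4.979, 10.078, 95.1, 0, 90], TCP at [0.22, 0.504, 0.231] pointing down, gripper open.
Joint ranges: [-179.16, 179.16], [-48.56, 103.87], [-65.8, 70.77], [-126.05, 130.52], [-82.76, 87.17], [-180, 180]. Speed limits (degrees/s): [127.2, 127.2, 147.25, 180, 180, 180].

## Interface

Orientations are given as [roll, pitch, yaw] about the fixed x, y, z axes, in that order (R = Rz(yaw) Ry(pitch) Rx(roll)).
In Python, from workcell import readout, imaging, bot, spotter gives the robot as it stands.
- The arm moves only by the shell command python3 -m jog 'ROWS' [FORCE]. ROWS is JSON, a list of rows, each an object with "rotation": the turn, a rotation vector about the world's x, y, z in degrees, a list of three; "translation": the shift along the world's x, y, z in mm, a list of three; "grip": the finger opening in mm, from 0 to 85.4. In form: [{"rotation": [wx, wy, wz], "translation": [dx, dy, dz], "grip": grip}, ...]. A call has 1 to 20 rows; each row is the pose to reach, as a shift and turn from the pose commanded when the call began; what a row does not reach only later rows make up. A row lasts 1/10 s, in which the tool goes at most 50 mm and 8.59 degrees, less where a joint would pass 70% of its speed; a pose out of reach is approached as far as the arm can. A call with a gripper value outside its range is refused whole. The fingers move at their own pace and stop on an object; FORCE is the grip in N (left out, the last holds). Time passes only in rows, so rows that repeat a pose let the fingers close. It gives the time, the measured TCP pose, the force, the opening and the grip force at its end, in the units of the state.
- readout.get_obs(): the state, without advancing time (a new reading comes with each control period).
- imaging.camera(name): name is "scene" or "top"; returns (picture, depth): 420x560x3 uint8, red, green, blue; 420x560 float32, m along the optical axis (not along the pixel's ray), 0 where there is no reading.
- imaging.camera_info(name): a dict with "vertical_fov" (degrees; the focal length in pixels is half the picture's height over the tangent of half this angle, whatever the lens; pixels are square), "cx", "cy" (the principal point, pixels), "extrinsics" (4x4, takes a point from camera to world coordinates). Camera axes: x right, y down, z forward; pixel columns grow to the right and rows downward; lengths in m; the calibration is good to about 2 mm. A picture is of the moment at which its call begins. camera_info takes no time and is no camera call.
- bot.job_done(): hands the job in; it is judged then, once.
Trained networks look in the newest picture that a camera, given by its name, has taken for a name from the list of things; names that differ only in an ending like _2 or _b are one class to them, and where a whole thing is asked for, a point or a joint stands for the part that bears it (a point fixed in the world has none). Each returns a list of dicts, best first, with "confidence" (0 to 1); they miss things now and then, are a little off and sometimes report something else, mostly with a low value. They report only what shows in the picture. A call takes as long as a camera call. They do not tell look-alikes from the thing itself.
- spotter.spot_in(camera, target): "box" ([centre column, centre row, width, height] in pixels, round what is visible of it).
- spotter.mark_of(camera, target): "uv" ([column, row] in pixels: a listed point, or the origin of a listed thing).
The state is a dict: "time": time; "q": joint angles; "qd": joint speeds; "joint_efforts": joint torques, N m; "ee_pos": TCP position; "tcp_rot": TCP orientation; "wrist_force": force on the tool from outside, world axes, zero at the start; "torque": the same for the moment, N m; "opening": finger opening in m; "grasp_force": force on a finger pad.
Only numpy, scipy, OpenCV 4.12 (cv2) and the standard library are available. Lean on these libraries where they do the work, as an engineer would, in place of code of your own. Each camera call takes 0.05 s, during which the arm holds its last target. There are 200 camera calls.

## Working session

There is one attempt and no reset: what is moved stays moved. The work goes in short steps, Python scripts to look and compute and a shell command to move; the robot and the scene stay as the last step left them, time stands still between calls to the robot, and variables do not carry over. Pictures are saved under pics/ and viewed, at most 10 in all, crops included, and the job is handed in when it is done.

```bash
mkdir -p pics; cat > h.py <<'E'
import numpy as np, cv2
from workcell import readout, imaging, bot, spotter
def cam(n):
    p,d=imaging.camera(n); return p,d
def ray(n,u,v):
    i=imaging.camera_info(n); f=210/np.tan(np.radians(i["vertical_fov"]/2)); T=np.array(i["extrinsics"])
    return T[:3,3], T[:3,:3]@np.array([(u-i["cx"])/f,(v-i["cy"])/f,1])
def atz(n,u,v,z):
    o,r=ray(n,u,v); return o+r*(z-o[2])/r[2]
def cloud(n,d):
    i=imaging.camera_info(n); f=210/np.tan(np.radians(i["vertical_fov"]/2)); T=np.array(i["extrinsics"])
    v,u=np.mgrid[:420,:560]; P=np.stack([(u-i["cx"])/f*d,(v-i["cy"])/f*d,d],-1)
    W=P@T[:3,:3].T+T[:3,3]; W[d==0]=np.nan; return W
E
python3 - <<'E'
from h import *
for n in("scene","top"):
    p,d=cam(n); cv2.imwrite(f"pics/{n}0.png",p[...,::-1]); np.savez(f"{n}0.npz",p=p,d=d)
    print(n,np.round(imaging.camera_info(n)["extrinsics"],3).tolist())
for t in("orange_core","caliper"): print(t,[(b["box"],b["confidence"]) for b in spotter.spot_in("top",t)])
for t,z in(("bed",.02),("anvil_back",.045),("jaw_face",.045),("jaw_grip",.108),("orange_core",0)):
  for n in("top","scene"):
    for m in spotter.mark_of(n,t): print(n,t,m["uv"],round(m["confidence"],2),atz(n,*m["uv"],z).round(4))
print(readout.get_obs())
E
```

```text
scene [[-0.765, 0.49, -0.418, 1.031], [0.644, 0.591, -0.486, 0.482], [0.009, -0.641, -0.767, 0.894], [0.0, 0.0, 0.0, 1.0]]
top [[-0.019, -0.974, 0.225, 0.388], [-1.0, 0.019, -0.006, -0.024], [0.002, -0.225, -0.974, 1.005], [0.0, 0.0, 0.0, 1.0]]
orange_core [([294.5, 297.1, 25.3, 23.5], 0.91), ([296.2, 247.0, 22.6, 29.6], 0.86), ([341.8, 270.8, 29.2, 31.2], 0.7)]
caliper [([178.4, 236.6, 169.4, 67.6], 0.85)]
top bed [211.7, 247.5] 0.93 [0.5276 0.1206 0.02  ]
top bed [349.8, 209.2] 0.65 [ 0.6104 -0.1966  0.02  ]
top bed [336.4, 271.4] 0.25 [ 0.4686 -0.1586  0.02  ]
scene bed [335.4, 256.4] 0.56 [0.5246 0.1377 0.02  ]
top anvil_back [230.4, 252.2] 0.75 [0.5129 0.0757 0.045 ]
scene anvil_back [320.5, 231.0] 0.86 [0.5133 0.0708 0.045 ]
top jaw_face [170.2, 236.3] 0.89 [0.5508 0.2092 0.045 ]
top jaw_face [287.4, 154.9] 0.29 [ 0.7364 -0.0551  0.045 ]
scene jaw_face [348.4, 276.4] 0.96 [0.5556 0.2052 0.045 ]
top jaw_grip [134.0, 221.6] 0.82 [0.5727 0.2705 0.108 ]
scene jaw_grip [370.0, 288.3] 0.86 [0.5773 0.2743 0.108 ]
top orange_core [295.8, 248.3] 0.89 [ 0.5249 -0.0703  0.    ]
top orange
[... 336 characters left out ...]
1] 0.53 [ 0.619  -0.1913  0.    ]
{'time': 0.7, 'q': array([ 6.64075200e+01,  4.97690356e+00,  1.00788860e+01,  9.50981477e+01,
       -1.27321479e-03,  9.00017298e+01]), 'qd': array([-0.04997151,  0.04362326,  0.03933679, -0.04007139,  0.05656126,
       -0.00088411]), 'joint_efforts': array([ 9.91370580e-04, -5.19962811e+01,  4.64784300e+01,  1.47459134e-03,
        8.72127117e-07, -1.78174514e-05]), 'ee_pos': array([0.22013496, 0.5040335 , 0.23130933]), 'tcp_rot': array([1.79996165e+02, 1.27309901e-03, 1.56405790e+02]), 'wrist_force': array([-0.25655986,  0.53539613,  0.23971643]), 'torque': array([ 0.03863194, -0.05335426, -0.03309189]), 'grasp_force': 0.0, 'opening': 0.0857173202412645}
```

View pics/top0.png

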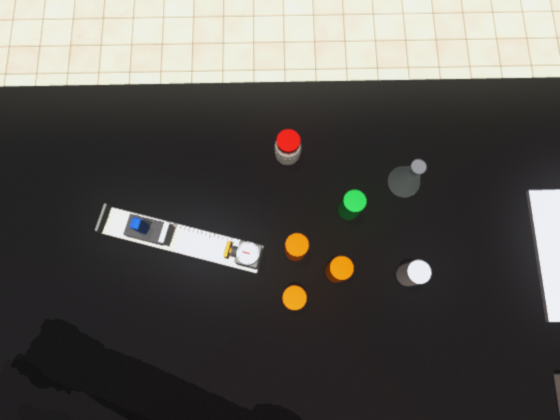

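View pics/scene0.png

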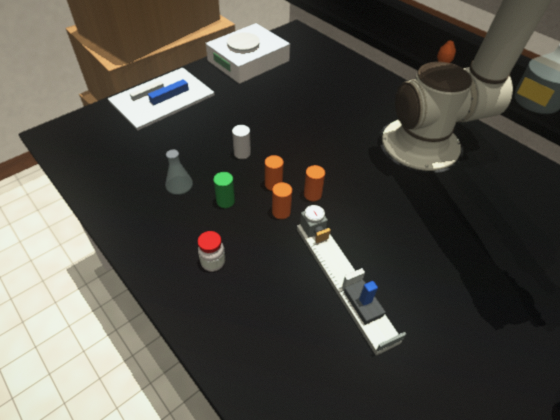

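Candidates for orange_core in the top view are the three orange cylinders at (297,247), (341,270) and (294,298). The one farthest right (-y) is at (341,270). The caliper lies at (105–262, 205–270), with the brass pad at (229,250) and the blue post at (139,226). Next I'll measure these from depth and check the choice in a crop.

```bash
cat > meas.py <<'E'
from h import *
def blobs(n,p,d,kind):
    hsv=cv2.cvtColor(p,cv2.COLOR_RGB2HSV); W=cloud(n,d)
    lo,hi={"orange":((6,150,60),(16,255,255)),"blue":((108,120,40),(125,255,255)),"brass":((13,80,50),(28,255,255))}[kind]
    m=cv2.inRange(hsv,lo,hi); k,l,s,c=cv2.connectedComponentsWithStats(m)
    return [(c[i].round(1),s[i][4],W[l==i]) for i in range(1,k) if s[i][4]>15]
def circ(X):  # top-face circle centre, known radius 25 mm
    from scipy.optimize import least_squares
    h=cv2.convexHull(X.astype(np.float32))[:,0]
    return cv2.minEnclosingCircle(X.astype(np.float32)), X.mean(0)
E
python3 - <<'E'
from meas import *
for n in("top","scene"):
    z=np.load(n+"0.npz"); p,d=z["p"],z["d"]
    for k in("orange","blue","brass"):
        for c,a,W in blobs(n,p,d,k):
            W=W[~np.isnan(W[:,0])]
            if len(W)<10 or W[:,2].max()>.2 or W[:,2].max()<.02: continue
            zt=np.percentile(W[:,2],95); T=W[W[:,2]>zt-.006]
            (cc,r),mean=circ(T[:,:2]); print(n,k,c,a,"ztop",zt.round(3),"mean",mean.round(4),"circ",np.round(cc,4),round(r,4))
    W=cloud(n,d); m=(abs(W[...,2]-.02)<.006)&(abs(W[...,0]-.53)<.15)&(W[...,1]>-.0)&(W[...,1]<.4)&(p.min(2)>90)
    X=W[m][:,:2]; print(n,"bed",cv2.minAreaRect((X*1000).astype(np.float32)),len(X))
z=np.load("top0.npz"); a=cv2.resize(z["p"][190:320,90:380,::-1],None,fx=2.7,fy=2.7,interpolation=cv2.INTER_CUBIC); cv2.imwrite("pics/crop.png",a)
E
```

```text
top orange [295.  250.5] 163 ztop 0.09 mean [ 0.5118 -0.0593] circ [ 0.5205 -0.0672] 0.0252
top orange [333.  273.8] 156 ztop 0.089 mean [ 0.459 -0.144] circ [ 0.4667 -0.1566] 0.0244
top orange [295.4 287.6] 40 ztop 0.004 mean [ 0.4355 -0.0683] circ [ 0.4237 -0.0645] 0.0263
top orange [291.2 304.9] 44 ztop 0.091 mean [ 0.3972 -0.0458] circ [ 0.4017 -0.0511] 0.0209
top blue [139.1 225.2] 158 ztop 0.109 mean [0.5695 0.2686] circ [0.5701 0.2686] 0.0135
top brass [296.8 244.3] 507 ztop 0.092 mean [ 0.5201 -0.0674] circ [ 0.5205 -0.0672] 0.0252
top brass [227.8 249.2] 90 ztop 0.065 mean [0.5178 0.0817] circ [0.5176 0.0811] 0.0177
top brass [340.3 268.1] 578 ztop 0.092 mean [ 0.4701 -0.1589] circ [ 0.4704 -0.159 ] 0.0249
top brass [294.2 297.3] 539 ztop 0.093 mean [ 0.411  -0.0593] circ [ 0.411  -0.0596] 0.0249
top bed ((547.6085815429688, 188.6709747314453), (365.9298095703125, 64.72161865234375), 74.57766723632812) 2642
scene orange [446.8  51.8] 295 ztop 0.098 mean [-0.4124 -0.2186] circ [-0.4133 -0.2182] 0.0136
scene orange [277.6 186.6] 1217 ztop 0.091 mean [ 0.5005 -0.1089] circ [ 0.
[... 269 characters left out ...]
irc [0.5715 0.2711] 0.0142
scene brass [139.   39.4] 11475 ztop 0.112 mean [ 0.3998 -1.1613] circ [ 0.362  -1.2418] 0.1455
scene brass [535.   91.4] 639 ztop 0.099 mean [-0.4164  0.119 ] circ [-0.4158  0.1181] 0.0494
scene brass [273.4 161. ] 186 ztop 0.092 mean [ 0.4723 -0.1586] circ [ 0.4714 -0.1591] 0.0255
scene brass [315.1 171.3] 199 ztop 0.092 mean [ 0.4132 -0.0593] circ [ 0.4124 -0.0595] 0.0255
scene brass [282. 189.] 212 ztop 0.092 mean [ 0.5222 -0.0669] circ [ 0.5211 -0.0666] 0.0252
scene brass [322.6 234.5] 159 ztop 0.064 mean [0.5209 0.0827] circ [0.5202 0.083 ] 0.018
scene bed ((550.1995239257812, 191.3422088623047), (368.1162414550781, 66.07286071777344), 74.51490020751953) 2080
```

View pics/crop.png

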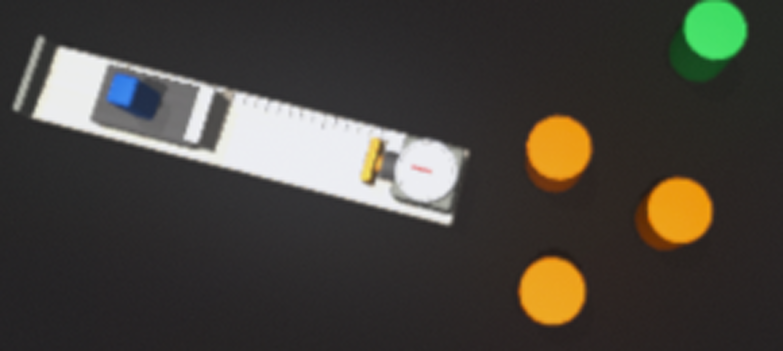

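The crop shows the target at crop pixel (680,210), which is full-image (341,268). That's the rightmost of the three orange cylinders and it matches the given size: top at z 0.09, radius 25 mm, world (0.471,-0.159).

The caliper yaw is 74.55° with its origin at about (0.541,0.161). The post falls at caliper y = 0, and the jaw face at about x +52 mm.

```bash
python3 -m jog '[{"rotation":[0,0,-41],"translation":[125,-330,0],"grip":85},{"rotation":[0,0,-41],"translation":[125,-330,0],"grip":85},{"rotation":[0,0,-41],"translation":[125,-330,0],"grip":85},{"rotation":[0,0,-41],"translation":[125,-330,0],"grip":85},{"rotation":[0,0,-41],"translation":[125,-330,0],"grip":85},{"rotation":[0,0,-41],"translation":[125,-330,0],"grip":85},{"rotation":[0,0,-41],"translation":[125,-330,0],"grip":85},{"rotation":[0,0,-81.8],"translation":[251,-663,0],"grip":85},{"rotation":[0,0,-81.8],"translation":[251,-663,0],"grip":85},{"rotation":[0,0,-81.8],"translation":[251,-663,0],"grip":85},{"rotation":[0,0,-81.8],"translation":[251,-663,0],"grip":85},{"rotation":[0,0,-81.8],"translation":[251,-663,0],"grip":85},{"rotation":[0,0,-81.8],"translation":[251,-663,0],"grip":85},{"rotation":[0,0,-81.8],"translation":[251,-663,0],"grip":85},{"rotation":[0,0,-81.8],"translation":[251,-663,0],"grip":85},{"rotation":[0,0,-81.8],"translation":[251,-663,0],"grip":85},{"rotation":[0,0,-81.8],"translation":[251,-663,0],"grip":85},{"rotation":[0,0,-81.8],"translation":[251,-663,0],"grip":85},{"rotation":[0,0,-81.8],"translation":[251,-663,0],"grip":85}]' 30
```

```text
time: 2.6
ee_pos: [0.471, -0.1578, 0.2318]
tcp_rot: [180.0, -0.0, 74.7]
wrist_force: [-0.8, 0.5, 0.2]
opening: 0.085
grasp_force: 0.0
```

```bash
python3 -m jog '[{"rotation":[0,0,0],"translation":[0,0,-50],"grip":85},{"rotation":[0,0,0],"translation":[0,0,-90],"grip":85},{"rotation":[0,0,0],"translation":[0,0,-120],"grip":85},{"rotation":[0,0,0],"translation":[0,0,-150],"grip":85},{"rotation":[0,0,0],"translation":[0,0,-175],"grip":85},{"rotation":[0,0,0],"translation":[0,0,-191],"grip":85},{"rotation":[0,0,0],"translation":[0,0,-191],"grip":85},{"rotation":[0,0,0],"translation":[0,0,-191],"grip":70},{"rotation":[0,0,0],"translation":[0,0,-191],"grip":60},{"rotation":[0,0,0],"translation":[0,0,-191],"grip":54},{"rotation":[0,0,0],"translation":[0,0,-191],"grip":45},{"rotation":[0,0,0],"translation":[0,0,-191],"grip":40},{"rotation":[0,0,0],"translation":[0,0,-191],"grip":40},{"rotation":[0,0,0],"translation":[0,0,-191],"grip":40},{"rotation":[0,0,0],"translation":[0,0,-191],"grip":40}]' 30
```

```text
time: 4.1
ee_pos: [0.4716, -0.1591, 0.0415]
tcp_rot: [179.9, -0.0, 74.6]
wrist_force: [-2.1, 0.1, 6.5]
opening: 0.0493
grasp_force: 30.5
```

Gripped at 49 mm. Now lift, carry to above caliper x = -40 mm and look.

```bash
python3 -m jog '[{"rotation":[0,0,0],"translation":[0,0,20],"grip":40},{"rotation":[0,0,0],"translation":[0,0,60],"grip":40},{"rotation":[0,0,0],"translation":[0,0,100],"grip":40},{"rotation":[0,0,0],"translation":[0,0,130],"grip":40},{"rotation":[0,0,0],"translation":[0,0,140],"grip":40},{"rotation":[0,0,0],"translation":[8,35,140],"grip":40},{"rotation":[0,0,0],"translation":[17,80,140],"grip":40},{"rotation":[0,0,0],"translation":[26,125,140],"grip":40},{"rotation":[0,0,0],"translation":[36,170,140],"grip":40},{"rotation":[0,0,0],"translation":[45,215,140],"grip":40},{"rotation":[0,0,0],"translation":[53,252,140],"grip":40},{"rotation":[0,0,0],"translation":[58,275,140],"grip":40},{"rotation":[0,0,0],"translation":[59,281,140],"grip":40},{"rotation":[0,0,0],"translation":[59,281,140],"grip":40},{"rotation":[0,0,0],"translation":[59,281,140],"grip":40}]'
python3 - <<'E'
from h import *
o=readout.get_obs(); print(o["ee_pos"],o["tcp_rot"])
c=np.array([.2664,.9639]); y=np.array([-.9639,.2664]); r=o["ee_pos"][:2]-[.541,.161]; print(r@c,r@y)
p,d=cam("scene"); cv2.imwrite("pics/carry.png",cv2.resize(p[140:360,220:480,::-1],None,fx=2.5,fy=2.5))
E
```

```text
time: 5.6
ee_pos: [0.5298, 0.1212, 0.1796]
tcp_rot: [-179.9, 0.0, 74.6]
wrist_force: [0.3, -0.6, -3.2]
opening: 0.0488
grasp_force: 32.2
[0.52983465 0.12118025 0.1796225 ] [-1.79949892e+02  4.68336815e-02  7.45813598e+01]
-0.04135670039804785 0.0001542959200134513
```

View pics/carry.png

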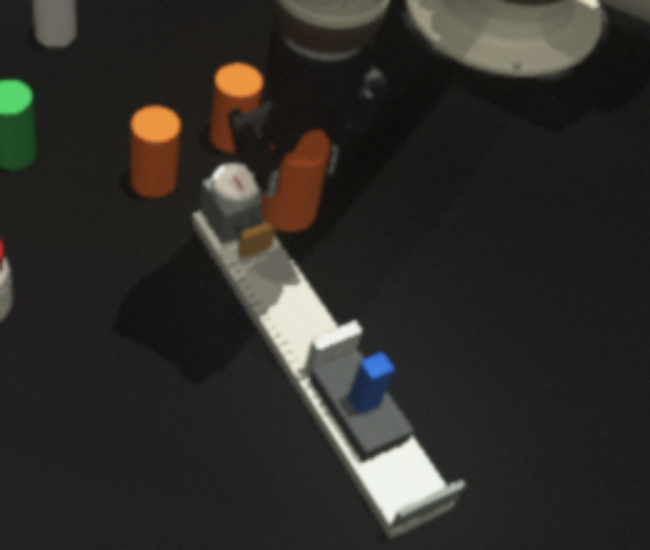

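The picture shows the held cylinder tilted, with its top at (315,145) and its underside at (290,220). It has turned between the pads. I'll measure its axis.

```bash
cat > tilt.py <<'E'
from meas import *
from scipy.optimize import least_squares
def tilt(lo=.0):
    p,d=cam("scene"); W=cloud("scene",d); hsv=cv2.cvtColor(p,cv2.COLOR_RGB2HSV)
    e=readout.get_obs()["ee_pos"]
    m=cv2.inRange(hsv,(4,130,40),(18,255,255))>0
    X=W[m]; X=X[(np.linalg.norm(X[:,:2]-e[:2],axis=1)<.06)&(X[:,2]>lo)]
    g=e+[0,0,.0]
    def axis(q): return np.array([q[2],q[3],1])/np.sqrt(1+q[2]**2+q[3]**2)
    def f(q):
        a=axis(q); v=X-np.array([q[0],q[1],g[2]]); t=v@a
        return np.where(t>q[4],t-q[4], 0)*1.0*0+np.minimum(abs(np.linalg.norm(v-np.outer(t,a),axis=1)-.025),abs(t-q[4]))
    best=min((least_squares(f,[g[0],g[1],a,b,h],loss="soft_l1",f_scale=.002) for a in(-.3,0,.3) for b in(-.3,0,.3) for h in(.03,.05)),key=lambda r:r.cost)
    a=axis(best.x); c=np.array([.2664,.9639,0]); y=np.array([-.9639,.2664,0])
    print(len(X),"rms mm",1e3*np.sqrt(np.mean(f(best.x)**2)),"q",best.x.round(4),"tilt x,y deg",np.degrees(np.arctan2([a@c,a@y],a[2])).round(1),"zmin,max",X[:,2].min().round(4),X[:,2].max().round(4))
    return X,best.x
if __name__=="__main__": tilt()
E
python3 tilt.py
```

```text
825 rms mm 3.392721464925945 q [0.5312 0.1184 0.0187 0.0752 0.0485] tilt x,y deg [4.4 0.1] zmin,max 0.0279 0.2931
```

```bash
sed -i 's/(X\[:,2\]>lo)/(X[:,2]>lo)\&(X[:,2]<e[2]+.075)/; s/^if __name.*/if __name__=="__main__": tilt(float(__import__("sys").argv[1]))/' tilt.py; python3 tilt.py .09
```

```text
696 rms mm 1.5343788782462486 q [ 0.5311  0.1193  0.0058 -0.0016  0.0482] tilt x,y deg [-0.  -0.3] zmin,max 0.1393 0.2549
```

```bash
python3 - <<'E'
from tilt import *
p,d=cam("scene"); i=imaging.camera_info("scene"); f=210/np.tan(np.radians(i["vertical_fov"]/2)); Ti=np.linalg.inv(i["extrinsics"])
print(f,i["cx"],i["cy"])
S=4; a=cv2.resize(p,None,fx=S,fy=S,interpolation=cv2.INTER_CUBIC)[...,::-1].copy()
e=readout.get_obs()["ee_pos"]; th=np.linspace(0,6.3,60)
for z in(e[2]-.0415,e[2]+.0485):
    P=np.c_[e[0]+.025*np.cos(th),e[1]+.025*np.sin(th),0*th+z,0*th+1]@Ti.T
    uv=np.c_[P[:,0]/P[:,2]*f+i["cx"]+.5,P[:,1]/P[:,2]*f+i["cy"]+.5]*S
    cv2.polylines(a,[uv.astype(np.int32)],True,(0,255,0),1)
cv2.imwrite("pics/ov.png",cv2.resize(a[170*S:260*S,290*S:400*S],None,fx=1.5,fy=1.5))
E
```

```text
430.75096238770556 270.94378468594897 211.91149038723285
```

View pics/ov.png

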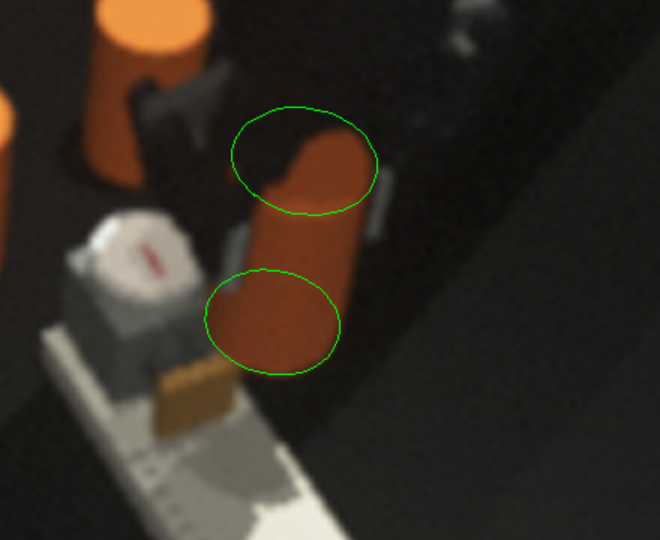

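The picture shows the outline predicted for an upright cylinder matching the held one, top and bottom, so the lean is only perspective. Now I'll lower it onto the bed.

```bash
python3 -m jog '[{"rotation":[0,0,0],"translation":[1,4,-30],"grip":40},{"rotation":[0,0,0],"translation":[1,4,-60],"grip":40},{"rotation":[0,0,0],"translation":[1,4,-85],"grip":40},{"rotation":[0,0,0],"translation":[1,4,-100],"grip":40},{"rotation":[0,0,0],"translation":[1,4,-108],"grip":40},{"rotation":[0,0,0],"translation":[1,4,-113],"grip":40},{"rotation":[0,0,0],"translation":[1,4,-116],"grip":40},{"rotation":[0,0,0],"translation":[1,4,-117],"grip":40},{"rotation":[0,0,0],"translation":[1,4,-117],"grip":40},{"rotation":[0,0,0],"translation":[1,4,-117],"grip":40}]'
```

```text
time: 6.8
ee_pos: [0.5315, 0.1261, 0.0639]
tcp_rot: [180.0, -0.0, 74.6]
wrist_force: [0.4, 0.8, -2.4]
opening: 0.0496
grasp_force: 32.1
```

```bash
python3 -m jog '[{"rotation":[0,0,0],"translation":[0,0,-1],"grip":40},{"rotation":[0,0,0],"translation":[0,0,-2],"grip":40},{"rotation":[0,0,0],"translation":[0,0,-2],"grip":40},{"rotation":[0,0,0],"translation":[0,0,-2],"grip":40}]'
```

```text
time: 7.2
ee_pos: [0.5313, 0.1261, 0.0616]
tcp_rot: [180.0, -0.0, 74.6]
wrist_force: [-0.6, 0.3, 1.4]
opening: 0.0493
grasp_force: 32.3
```

Contact made. Release and rise.

```bash
python3 -m jog '[{"rotation":[0,0,0],"translation":[0,0,0],"grip":50},{"rotation":[0,0,0],"translation":[0,0,0],"grip":53},{"rotation":[0,0,0],"translation":[0,0,0],"grip":58},{"rotation":[0,0,0],"translation":[0,0,0],"grip":65},{"rotation":[0,0,0],"translation":[0,0,0],"grip":72},{"rotation":[0,0,0],"translation":[0,0,0],"grip":72},{"rotation":[0,0,0],"translation":[0,0,10],"grip":72},{"rotation":[0,0,0],"translation":[0,0,30],"grip":72},{"rotation":[0,0,0],"translation":[0,0,60],"grip":72},{"rotation":[0,0,0],"translation":[0,0,100],"grip":72},{"rotation":[0,0,0],"translation":[0,0,130],"grip":72},{"rotation":[0,0,0],"translation":[20,72,130],"grip":60},{"rotation":[0,0,0],"translation":[40,143,130],"grip":60},{"rotation":[0,0,0],"translation":[40,143,130],"grip":60},{"rotation":[0,0,0],"translation":[40,143,130],"grip":60},{"rotation":[0,0,0],"translation":[40,143,130],"grip":60},{"rotation":[0,0,0],"translation":[40,143,130],"grip":60},{"rotation":[0,0,0],"translation":[40,143,130],"grip":60}]'
cat > look.py <<'E'
import sys
from meas import *
c=np.array([.2664,.9639]); y=np.array([-.9639,.2664]); O=np.array([.541,.161])
def cal(P): r=np.asarray(P)[...,:2]-O; return np.stack([r@c,r@y],-1)*1000
for n in("scene","top"):
    p,d=cam(n); W=cloud(n,d); hsv=cv2.cvtColor(p,cv2.COLOR_RGB2HSV); C=cal(W)
    if n=="scene": cv2.imwrite(sys.argv[1],cv2.resize(p[150:370,220:480,::-1],None,fx=2.5,fy=2.5))
    on=(abs(C[...,1])<45)
    o=on&(cv2.inRange(hsv,(4,120,40),(28,255,255))>0)&(C[...,0]<40)
    t=o&(abs(W[...,2]-.111)<.008)&(C[...,0]>-90); 
    if t.sum()>5: (q,r)=cv2.minEnclosingCircle(C[t].astype(np.float32)); print(n,"cyl top",t.sum(),C[t].mean(0).round(1),"circ",np.round(q,1),round(r,1),"z",W[t][:,2].mean().round(4))
    b=o&(W[...,2]<.063)&(W[...,2]>.03)&(C[...,0]<-60)&(C[...,0]>-95)
    if b.sum(): print(n,"pad x pct",np.percentile(C[b][:,0],[10,50,90,98]).round(1),b.sum())
    j=on&(abs(W[...,2]-.075)<.004)&(C[...,0]>-20)&(C[...,0]<100)&(p.min(2)>70)
    if j.sum(): print(n,"jaw top x",np.percentile(C[j][:,0],[2,50,98]).round(1),j.sum())
    b=on&(cv2.inRange(hsv,(105,100,30),(128,255,255))>0)&(abs(W[...,2]-.108)<.006)
    if b.sum()>5: print(n,"post",C[b].mean(0).round(1),b.sum())
print(cal(readout.get_obs()["ee_pos"]).round(1),readout.get_obs()["ee_pos"].round(4),readout.get_obs()["wrist_force"].round(1))
E
python3 look.py pics/placed.png
```

```text
time: 9.0
ee_pos: [0.5711, 0.2679, 0.1921]
tcp_rot: [180.0, -0.0, 74.5]
wrist_force: [0.4, -0.4, -0.8]
opening: 0.06
grasp_force: 0.0
scene cyl top 324 [-35.3  -2.8] circ [-35.7  -1.1] 26.3 z 0.1093
scene pad x pct [-80.6 -78.5 -77.  -76.1] 56
scene jaw top x [52.6 59.2 64.8] 103
scene post [113.9  -1.4] 100
top cyl top 451 [-38.1   0.6] circ [-37.7   0.4] 24.7 z 0.1098
top pad x pct [-87.5 -84.2 -61.3 -60.6] 67
top jaw top x [51.9 57.7 63.8] 126
top post [110.8   1.5] 109
[111.2  -0.6] [0.5712 0.268  0.1921] [-0.2 -0.   0.3]
```

View pics/placed.png

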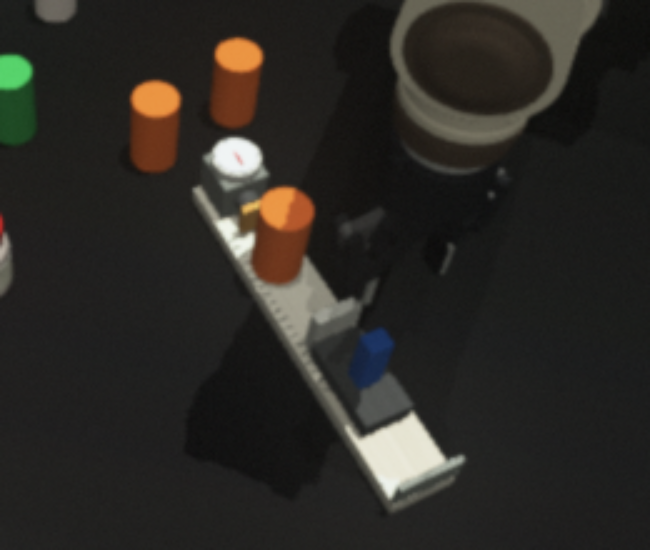

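The picture shows the cylinder upright on the bed at (282,235), clear of the pad at (252,215) and of the jaw at (335,320). It sits at caliper x≈-37, y≈0, with the pad face at about -77.5 and the jaw face at +52. Now I'll grip the post across.

```bash
python3 -m jog '[{"rotation":[0,0,0],"translation":[0,1,-40],"grip":60},{"rotation":[0,0,0],"translation":[0,1,-80],"grip":60},{"rotation":[0,0,0],"translation":[0,1,-105],"grip":60},{"rotation":[0,0,0],"translation":[0,1,-120],"grip":60},{"rotation":[0,0,0],"translation":[0,1,-126],"grip":60},{"rotation":[0,0,0],"translation":[0,1,-126],"grip":45},{"rotation":[0,0,0],"translation":[0,1,-126],"grip":35},{"rotation":[0,0,0],"translation":[0,1,-126],"grip":28},{"rotation":[0,0,0],"translation":[0,1,-126],"grip":22},{"rotation":[0,0,0],"translation":[0,1,-126],"grip":15},{"rotation":[0,0,0],"translation":[0,1,-126],"grip":15},{"rotation":[0,0,0],"translation":[0,1,-126],"grip":15},{"rotation":[0,0,0],"translation":[0,1,-126],"grip":15}]' 40
```

```text
time: 10.4
ee_pos: [0.5698, 0.271, 0.0672]
tcp_rot: [-179.9, -0.1, 74.7]
wrist_force: [-12.5, 1.5, 10.6]
opening: 0.0236
grasp_force: 40.4
```

```bash
python3 -m jog '[{"rotation":[0,0,0],"translation":[-1.5,0.4,1],"grip":15},{"rotation":[0,0,0],"translation":[-1.5,0.4,1],"grip":15},{"rotation":[0,0,0],"translation":[-2.8,-4.4,1],"grip":15},{"rotation":[0,0,0],"translation":[-4.7,-11.2,1],"grip":15},{"rotation":[0,0,0],"translation":[-6.8,-18.9,1],"grip":15},{"rotation":[0,0,0],"translation":[-9,-26.6,1],"grip":15},{"rotation":[0,0,0],"translation":[-11.1,-34.3,1],"grip":15},{"rotation":[0,0,0],"translation":[-13.3,-42,1],"grip":15},{"rotation":[0,0,0],"translation":[-15.4,-49.7,1],"grip":15},{"rotation":[0,0,0],"translation":[-16.5,-53.6,1],"grip":15},{"rotation":[0,0,0],"translation":[-17,-55.5,1],"grip":15},{"rotation":[0,0,0],"translation":[-17,-55.5,1],"grip":15},{"rotation":[0,0,0],"translation":[-17,-55.5,1],"grip":15}]'
python3 look.py pics/a.png
```

```text
time: 11.7
ee_pos: [0.5544, 0.2151, 0.0673]
tcp_rot: [180.0, -0.1, 74.6]
wrist_force: [-2.4, 4.7, 6.3]
opening: 0.0237
grasp_force: 41.1
scene cyl top 328 [-34.9  -2.9] circ [-36.2  -1.6] 25.6 z 0.1092
scene pad x pct [-81.8 -78.5 -77.  -76.3] 59
scene jaw top x [-4.9 -2.2 52.1] 12
scene post [62.1  2.4] 30
top cyl top 452 [-37.9   0.6] circ [-37.3   0.6] 24.8 z 0.1098
top pad x pct [-87.8 -83.7 -61.6 -60.4] 68
top jaw top x [-5.6  0.1  6. ] 120
top post [45.5  2.3] 16
[55.7  1.6] [0.5543 0.2151 0.0672] [-3.2  3.6  5.6]
```

```bash
python3 -m jog '[{"rotation":[0,0,0],"translation":[-0.4,-1.4,0],"grip":15},{"rotation":[0,0,0],"translation":[-0.8,-2.9,0],"grip":15},{"rotation":[0,0,0],"translation":[-1.2,-4.3,0],"grip":15},{"rotation":[0,0,0],"translation":[-1.6,-5.8,0],"grip":15},{"rotation":[0,0,0],"translation":[-2,-7.2,0],"grip":15},{"rotation":[0,0,0],"translation":[-2.4,-8.7,0],"grip":15},{"rotation":[0,0,0],"translation":[-2.8,-10.1,0],"grip":15},{"rotation":[0,0,0],"translation":[-3.2,-11.6,0],"grip":15},{"rotation":[0,0,0],"translation":[-3.6,-13,0],"grip":15},{"rotation":[0,0,0],"translation":[-4,-14.5,0],"grip":15},{"rotation":[0,0,0],"translation":[-4.4,-15.9,0],"grip":15},{"rotation":[0,0,0],"translation":[-4.8,-17.3,0],"grip":15},{"rotation":[0,0,0],"translation":[-5.1,-18.3,0],"grip":15}]'
cat > ax.py <<'E'
from h import *
c=np.array([.2664,.9639])
f=[]
o=readout.get_obs(); print("axial",(o["wrist_force"][:2]@c).round(2),"x",((o["ee_pos"][:2]-[.541,.161])@c*1e3).round(2),o["time"])
E
python3 ax.py
```

```text
time: 13.1
ee_pos: [0.5495, 0.1975, 0.0673]
tcp_rot: [180.0, -0.2, 74.7]
wrist_force: [-1.0, 8.5, 3.1]
opening: 0.0238
grasp_force: 41.0
axial 7.92 x 37.44 13.1
```

```bash
python3 -m jog '[{"rotation":[0,0,0],"translation":[-0.15,-0.5,0],"grip":15},{"rotation":[0,0,0],"translation":[-0.25,-1,0],"grip":15},{"rotation":[0,0,0],"translation":[-0.4,-1.4,0],"grip":15},{"rotation":[0,0,0],"translation":[-0.5,-1.9,0],"grip":15}]' >/dev/null; python3 ax.py
python3 -m jog '[{"rotation":[0,0,0],"translation":[-0.15,-0.5,0],"grip":15},{"rotation":[0,0,0],"translation":[-0.25,-1,0],"grip":15}]' >/dev/null; python3 ax.py
python3 -m jog '[{"rotation":[0,0,0],"translation":[-0.15,-0.5,0],"grip":15},{"rotation":[0,0,0],"translation":[-0.25,-1,0],"grip":15}]' >/dev/null; python3 ax.py
python3 look.py pics/b.png
```

```text
axial 8.01 x 35.53 13.5
axial 7.31 x 34.52 13.7
axial 7.39 x 33.49 13.9
scene cyl top 300 [-50.6  -5.1] circ [-52.   -2.3] 26.7 z 0.1093
scene pad x pct [-82.9 -79.9 -66.2 -63.5] 20
scene post [39.1  2.5] 34
top cyl top 452 [-53.5  -0.9] circ [-52.9  -1.3] 25.0 z 0.1099
top pad x pct [-86.9 -81.5 -70.2 -62.9] 91
top jaw top x [-19.8 -18.  -15.8] 39
[33.4  1.5] [0.5484 0.1936 0.0672] [-1.8  9.1  3.9]
```

```bash
for i in 1; do :; done
python3 -m jog '[{"rotation":[0,0,0],"translation":[-0.13,-0.48,0],"grip":15},{"rotation":[0,0,0],"translation":[-0.27,-0.96,0],"grip":15}]' >/dev/null; python3 ax.py
python3 -m jog '[{"rotation":[0,0,0],"translation":[-0.13,-0.48,0],"grip":15},{"rotation":[0,0,0],"translation":[-0.27,-0.96,0],"grip":15}]' >/dev/null; python3 ax.py
```

```text
axial 9.13 x 32.61 14.2
axial 10.33 x 31.92 14.4
```

```bash
python3 -m jog '[{"rotation":[0,0,0],"translation":[-0.13,-0.48,0],"grip":15},{"rotation":[0,0,0],"translation":[-0.22,-0.8,0],"grip":15}]' >/dev/null; python3 ax.py
python3 -m jog '[{"rotation":[0,0,0],"translation":[-0.22,-0.8,0],"grip":15}]' >/dev/null; python3 -m jog '[{"rotation":[0,0,0],"translation":[0,0,0],"grip":15},{"rotation":[0,0,0],"translation":[0,0,0],"grip":15}]' >/dev/null; python3 ax.py
```

```text
axial 12.63 x 31.32 14.6
axial 12.41 x 30.67 14.9
```

The squeeze above sliding drag is about 5 N, with 2–2.5 mm of pad travel. I'll ease off the arm's push, then release and rise.

```bash
python3 -m jog '[{"rotation":[0,0,0],"translation":[0.1,0.4,0],"grip":15},{"rotation":[0,0,0],"translation":[0.2,0.8,0],"grip":15},{"rotation":[0,0,0],"translation":[0.2,0.8,0],"grip":15}]'; python3 ax.py
python3 -m jog '[{"rotation":[0,0,0],"translation":[0,0,0],"grip":24},{"rotation":[0,0,0],"translation":[0,0,0],"grip":27},{"rotation":[0,0,0],"translation":[0,0,0],"grip":35},{"rotation":[0,0,0],"translation":[0,0,0],"grip":45},{"rotation":[0,0,0],"translation":[0,0,0],"grip":55},{"rotation":[0,0,0],"translation":[0,0,0],"grip":55},{"rotation":[0,0,0],"translation":[0,0,20],"grip":55},{"rotation":[0,0,0],"translation":[0,0,60],"grip":55},{"rotation":[0,0,0],"translation":[0,0,100],"grip":55},{"rotation":[0,0,0],"translation":[0,0,150],"grip":55},{"rotation":[0,0,0],"translation":[-30,40,170],"grip":55},{"rotation":[0,0,0],"translation":[-70,80,170],"grip":55},{"rotation":[0,0,0],"translation":[-110,120,170],"grip":55},{"rotation":[0,0,0],"translation":[-140,160,170],"grip":55},{"rotation":[0,0,0],"translation":[-170,200,170],"grip":55},{"rotation":[0,0,0],"translation":[-200,230,170],"grip":55},{"rotation":[0,0,0],"translation":[-200,230,170],"grip":55},{"rotation":[0,0,0],"translation":[-200,230,170],"grip":55}]'
python3 look.py pics/end.png
```

```text
time: 15.2
ee_pos: [0.5477, 0.1909, 0.0673]
tcp_rot: [180.0, -0.2, 74.7]
wrist_force: [-2.2, 9.6, 4.7]
opening: 0.0236
grasp_force: 41.1
axial 8.7 x 30.64 15.2
time: 17.0
ee_pos: [0.3462, 0.4206, 0.2362]
tcp_rot: [180.0, 0.0, 74.8]
wrist_force: [0.5, 0.5, 0.0]
opening: 0.0553
grasp_force: 0.0
scene cyl top 311 [-53.3  -4.1] circ [-55.2  -2.8] 25.5 z 0.1093
scene pad x pct [-83.4 -80.6 -79.4 -65.7] 14
scene jaw top x [-20.  -19.1  22.3] 20
scene post [30.8 -1.3] 87
top cyl top 444 [-56.5  -1.1] circ [-56.   -1.4] 24.6 z 0.1099
top pad x pct [-88.1 -84.8 -74.8 -69.7] 76
top jaw top x [-19.9 -19.6  20.1] 14
top post [28.5  1.4] 110
[197.3 255. ] [0.3478 0.4191 0.2363] [ 0.6  0.4 -0.2]
```

View pics/end.png

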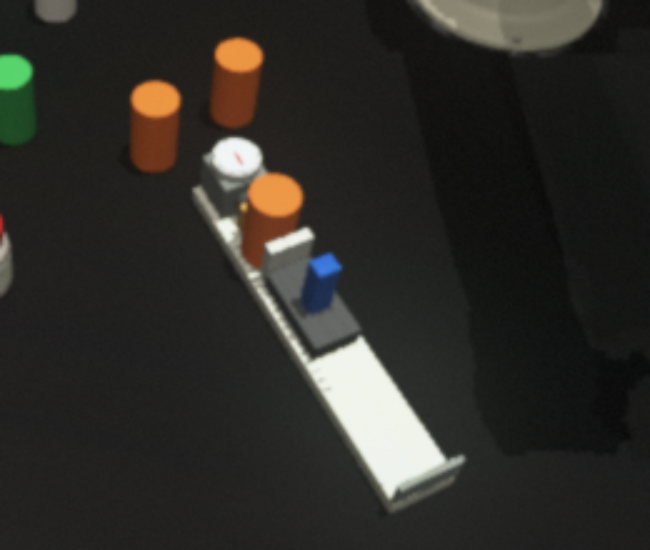

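The picture shows the cylinder upright, held between the jaw at (288,245) and the pad at (243,210), with the robot clear and the other things unmoved.

```bash
python3 -c "
from workcell import bot; print(bot.job_done())"
```

```text
the job is handed in; nothing more can be done
None
```

The orange cylinder is upright on the caliper bed, about 1–3 mm off the centreline, clamped at an estimated 5–6 N (wrist force and pad travel) with the robot clear; I handed the job in at about 17 s, and no verdict came back.

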